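# Lock the grind setting and present the portafilter under the chute

### The arm

A 7-joint arm with a two-finger parallel gripper is mounted at the origin on a cart in front of the work surface, level with it; the furniture and walls round the work are solid. World frame = base frame: x ahead of the robot, y to its left, z up, the work surface at z = 0. Lengths are in m, angles in rad, forces in N, time in s.
With the tool pointing down it reaches from about 0.4 to 0.9 m from the base axis. Payload 5.5 kg.
Tool frame: the origin (TCP) lies midway between the tips of the shut fingers; the grasp point (between the pads) lies 19 mm behind it (manip.grip_depth is the distance from the TCP to the grasp point, in m); z points along the fingers, y is the line along which they close (so a half turn about z gives the same grasp; the last joint's range is limited). The gripper opens to 92 mm and grips with 3 to 60 N. Pads are 19 mm wide; open, the fingers measure 130 mm over their backs; the gripper's body (75 mm by 190 mm) begins 47 mm behind the grasp point.
Start: joints at [1.457, 0.501, -0.427, 1.55, 0.221, 1.138, -0.21], TCP at [0.239, -0.604, 0.197] pointing down, gripper open.
Joint ranges: [-2.88, 2.88], [-0.31, 2.03], [-1.54, 1.56], [0.2, 2.42], [-1.41, 4.55], [0.19, 2.02], [-2.57, 2.57]. Speed limits (rad/s): [2.57, 2.57, 3.14, 3.14, 3.14, 3.14, 3.14].

### API

Orientations are given as a unit quaternion [x, y, z, w].
In Python, from bench import manip, imaging, solver gives the robot as it stands (manip), with the cameras (imaging) and the kinematics (solver). Calls block until the motion is done:
- manip.move_pose(position, orientation): joint-space move of the TCP to a pose.
- manip.servo_line(position, ori=None, vel=0.15): straight line of the TCP; ori=None keeps the orientation; vel is the mean speed in m/s.
- manip.movej(angles): joint-space move.
- manip.open() and manip.close(f_grip=None): open the fingers fully, or close them until they stop; f_grip is the grip in N (None keeps the last).
- manip.sleep(seconds).
- solver.solve_ik(position, orientation): joint angles nearest the present ones, or None.
- imaging.get_image(name): name is "side" or "top" or "wrist"; returns the picture (420x560x3 uint8, red, green, blue); there is no depth.
- imaging.get_calibration(name): a dict with "vfov" (degrees; the focal length in pixels is half the picture's height over the tangent of half this angle, whatever the lens; pixels are square), "cx", "cy" (the principal point, pixels), "eye" and "attitude" of the camera in the world. Camera axes: x right, y down, z forward; pixel columns grow to the right and rows downward; lengths in m; the calibration is good to about 2 mm. The wrist camera is an equidistant fisheye: a pixel r from the principal point sees the ray r / f radians off the axis. A picture is of the moment at which its call begins: read the wrist's pose just before it. get_calibration takes no time and is no camera call; for the wrist camera it gives the pose at the moment of the call.
A pose or a line that the arm cannot do raises manip.PlanningError and nothing moves.
- manip.hand_in(): hands the job in; it is judged then, once.
Readings, each from a call of its own:
- manip.current_clock(): time.
- manip.current_q(): joint angles.
- manip.current_joint_velocities(): joint speeds.
- manip.current_tau(): joint torques, N m.
- manip.current_tool_pos(): TCP position.
- manip.current_tcp_rot(): TCP orientation.
- manip.current_force(): force on the tool from outside, world axes, zero at the start.
- manip.current_wrist_torque(): the same for the moment, N m.
- manip.current_finger_gap(): finger opening in m.
- manip.current_gripper_force(): force on a finger pad.
Only numpy, scipy, OpenCV 4.12 (cv2) and the standard library are available. Lean on these libraries where they do the work, as an engineer would, in place of code of your own. Each camera call takes 0.05 s, during which the arm holds its last target. There are 200 camera calls.

### The job

Make the coffee grinder ready for an espresso: turn the knob on its top until the pointer nose stands at the long mark in front of the lock, and push the lock slide fully home so that its fork straddles the nose. Then lift the portafilter out of its tamping stand by the handle and hold it in the air under the grinder's chute, level, its handle pointing straight out from the grinder's front, its basket centred 1 to 2 cm below the chute mouth and touching nothing, so that a colleague can press the start button. Finish while still holding it there, and do not disturb the other things on the worktop.

Things in the scene. Friction and masses are not known exactly. Their poses are not given: they have to be found in the camera images.
- grinder: Steel coffee grinder, fixed; 200 deep (x) x 125 wide (y) x 225 mm high. Origin: centre of its underside on the worktop; +x runs from front to back, z up. Front (-x), with the chute, faces the robot. On the deck, 225 mm up, on the centre line: lock, knob (axis 30 mm before the origin), hopper (radius 36, top 54 mm above deck, 92 mm behind the knob). Tray 12 mm high, to 205 mm before the origin.
- grind_knob (a joint): Grind knob, rad about the grinder's z: 0 = the nose of its bar points to the grinder's front (-x), at the long mark and straight at the lock; grows counter-clockwise seen from above. Stops at -0.9 and 1.6; starts at 0.55 to 1.15, so turn it clockwise. Friction about 0.05 N m; stays where it is left.
- knob_grip (a point): On the knob's axis at grip height, 253 mm up; turns with it, -x points to the nose. Black bar 10 mm wide, 235 to 261 mm up, reaching 26 mm to the nose (steel line on it) and 18 mm the other way, on a disc of radius 24 mm. Grip it from above across the 10 mm, fingertips above 244 mm: the drawn-back lock's fork (top 243 mm) begins 30 mm, its tab (top 259 mm) 54 mm before the axis.
- lock_slide (a joint): Travel of the lock slide, m, towards the knob (grinder's +x): 0 = drawn back (start), 0.020 = fully home at its stop. Friction about 1.5 N. Its fork (gap 15 mm, flared tips) goes home over the knob's 10 mm nose only if the knob is within about 0.2 rad of the mark; else it strikes the bar and pushes it further from the mark.
- lock_tab (a point): Grip point on the lock's upright steel tab, 251 mm up, 59 mm before the knob axis when drawn back, 39 mm when home; moves with it; axes as the grinder. Tab 10 mm thick (x), 28 mm wide (y), 230 to 259 mm up: pinch it from above across the 28 mm, or push its front face. The fork is no wider than the tab within 20 mm of it.
- chute_mouth (a point): Centre of the chute's round mouth (radius 15 mm, facing down), on the grinder's centre line 145 mm before its origin (45 mm before the front face), 140 mm above the worktop; axes as the grinder. Above it a pipe of radius up to 21 mm rises to 190 mm.
- portafilter: Espresso portafilter, loose, 0.2 to 0.4 kg: open steel basket 70 mm across, 30 mm high, with a wooden handle along its -x. Origin: centre of the basket's underside; z up. Lugs reach 42 mm to each side (y). Neck 14 mm wide to 75 mm from the basket's axis, handle 26 mm thick from 75 to 185 mm, both centred 20 mm above the underside. Centre of mass about 43 mm from the axis.
- basket_rim (a point): Centre of the portafilter basket's open mouth, 30 mm above its underside; axes as the portafilter.
- handle_grip (a point): Middle of the wooden handle's thickness (26 mm), 115 mm from the basket's axis: a good place for a firm grip (40 N) from above, across the handle; axes as the portafilter.
- stand: Tamping stand, fixed: wooden plate 150 x 98 x 12 mm with a steel cup that takes the basket's foot 12 mm deep with 3 mm play, and a forked post (57 mm high) under the neck, 62 mm from the cup. Origin: on the cup's axis at the worktop. The portafilter sits with its underside 32 mm up, handle along the stand's -x: lift it straight up 30 mm or more to clear.
- tamper: Bystander: steel tamper with a wooden handle, 58 mm across, 80 mm high, loose; origin under its centre.
- milk_jug: Bystander: small white milk jug, 67 x 103 x 85 mm, loose; origin under its middle.
- teaspoon: Bystander: teaspoon, 130 mm long, 11 mm high, loose; origin under its middle.
- bean_caddy: Bystander: steel canister, 56 mm across, 90 mm high, loose; origin under its centre.
- tumbler: Bystander: glass tumbler, 64 mm across, 69 mm high, loose; origin under its centre.

How it is judged:
By the outcome, as a careful person would: the job done as asked, in the order asked, and still so for the second after the job is handed in, while the arm keeps its last pose, push and grip.
It also fails if it takes over 61 s, if anything falls off the work surface, if the arm or the gripper's body presses on something with over 40 N, if the wrist force passes 120 N, or if a joint passes its speed limit or range.

## Working session

There is one attempt and no reset: what is moved stays moved. The work goes in short steps, each a Python script; the robot and the scene stay as the last script left them, time stands still between calls to the robot, and variables do not carry over. Pictures are saved under pics/ and viewed, at most 10 in all, crops included, and the job is handed in when it is done.

```bash
ls; mkdir -p pics; cat > h.py <<'E'
import numpy as np,cv2
from scipy.spatial.transform import Rotation as R
from bench import manip as m, imaging, solver
def att(c):
    a=np.array(c["attitude"],float)
    return a if a.shape==(3,3) else R.from_quat(a).as_matrix()
def ray(c,u,v,wrist=False):
    f=210/np.tan(np.radians(c["vfov"])/2)
    x,y=u-c["cx"],v-c["cy"]
    if wrist:
        r=np.hypot(x,y)+1e-9;t=r/f;d=np.array([np.sin(t)*x/r,np.sin(t)*y/r,np.cos(t)])
    else: d=np.array([x/f,y/f,1.])
    d=att(c)@d
    return np.array(c["eye"],float),d/np.linalg.norm(d)
def onz(c,u,v,z,wrist=False):
    e,d=ray(c,u,v,wrist);return e+d*(z-e[2])/d[2]
def tri(rs):
    A=0;b=0
    for e,d in rs:
        P=np.eye(3)-np.outer(d,d);A=A+P;b=b+P@e
    p=np.linalg.solve(A,b)
    return p,[np.linalg.norm((np.eye(3)-np.outer(d,d))@(p-e)) for e,d in rs]
def save(n,im): cv2.imwrite("pics/%s.png"%n,im[:,:,::-1])
def yawq(th):  # tool down, tool y axis (closing) at yaw th+90deg ; tool x at yaw th
    x=np.array([np.cos(th),np.sin(th),0]);z=np.array([0,0,-1.]);y=np.cross(z,x)
    return R.from_matrix(np.c_[x,y,z]).as_quat()
E
python3 - <<'E'
from h import *
for n in("side","top","wrist"):
    c=imaging.get_calibration(n);print(n,c);im=imaging.get_image(n);save(n+"0",im)
print(m.current_tcp_rot(),m.current_clock(),m.grip_depth)
a=cv2.imread("pics/top0.png");b=cv2.imread("pics/side0.png")
E
```

```text
bench.py
pics
side {'vfov': 55.906184721289094, 'cx': 280.12515169769483, 'cy': 207.7107510918677, 'eye': array([0.17850872, 0.86398944, 0.6136339 ]), 'attitude': array([-0.18001311,  0.82621022, -0.5217676 ,  0.11282964])}
top {'vfov': 42.57851143149638, 'cx': 285.9501978482446, 'cy': 202.35073327282035, 'eye': array([ 0.05333458, -0.26076243,  1.57029858]), 'attitude': array([ 0.83393101, -0.51881302,  0.0982244 , -0.16044965])}
wrist {'vfov': 65.70646984690485, 'cx': 274.40936655403937, 'cy': 204.48667221637302, 'eye': array([ 0.30803948, -0.57645936,  0.38432302]), 'attitude': array([ 0.81952639, -0.55646543, -0.07789113,  0.1124975 ])}
[ 9.82302184e-01  1.87301568e-01 -9.87926394e-05 -7.29912190e-04] 0.15 0.0188
```

View pics/top0.png

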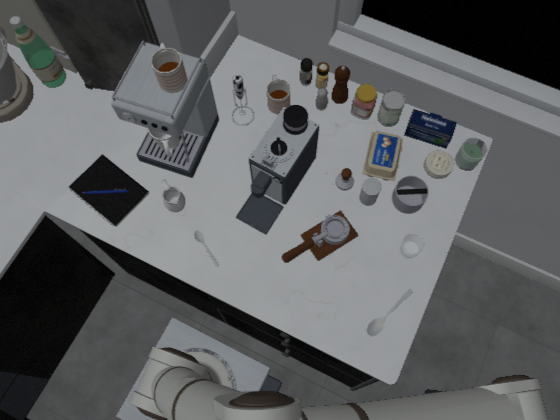

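View pics/side0.png

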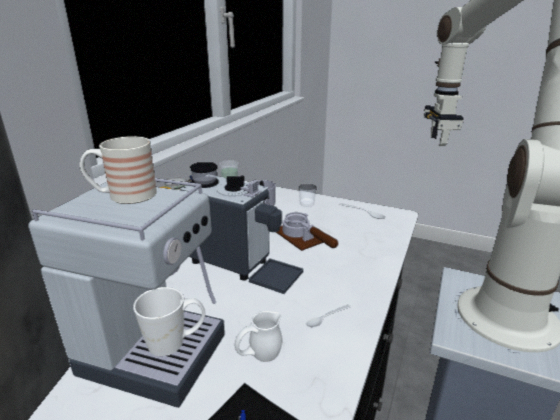

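Top view: grinder at (287,158) with its knob at (279,148), hopper (296,120), chute (262,185). The portafilter basket is at (336,230) with its handle towards (285,258). The side view shows the same layout, with the knob at (235,184) and the basket at (296,224). Next I get rough positions and wrist views.

```bash
python3 - <<'E'
from h import *
c=imaging.get_calibration("top")
for n,u,v,z in [("knob",279,148,.25),("hopper",296,120,.279),("chute",262,185,.14),("tray",260,212,.012),("trayfrontL",237,216,.012),("trayfrontR",267,232,.012),("basket",336,230,.062),("handleend",285,258,.052),("tumbler",412,246,.03),("tamper",345,180,.05),("spoon",205,247,0)]:
    print(n,onz(c,u,v,z).round(3))
w=imaging.get_calibration("wrist");M=att(w);T=R.from_quat(m.current_tcp_rot()).as_matrix()
print((T.T@M).round(3),T.T@(np.array(w["eye"])-m.current_tool_pos()))
# candidate look poses
k=onz(c,279,148,.25);b=onz(c,336,230,.062)
for th in np.radians([-90,-60,-30,0,30,60,90]):
    for nm,p in(("k",[*k[:2],.4]),("b",[*b[:2],.35])):
        q=solver.solve_ik(p,yawq(th)); print(nm,np.degrees(th),None if q is None else np.round(q,2))
E
```

```text
knob [0.658 0.063 0.25 ]
hopper [0.743 0.052 0.279]
chute [0.58 0.08 0.14]
tray [0.543 0.075 0.012]
trayfrontL [0.5   0.132 0.012]
trayfrontR [0.495 0.026 0.012]
basket [ 0.576 -0.163  0.062]
handleend [ 0.435 -0.065  0.052]
tumbler [ 0.641 -0.385  0.03 ]
tamper [ 0.741 -0.12   0.05 ]
spoon [0.372 0.175 0.   ]
[[ 0.001 -0.963 -0.271]
 [ 1.     0.001 -0.001]
 [ 0.001 -0.271  0.963]] [ 0.07435879 -0.00028571 -0.18782555]
k -90.0 [ 0.56  0.68 -1.3   1.2   0.65  1.7   2.57]
b -90.0 [-0.57  0.46  1.15  1.52 -0.42  1.44 -2.55]
k -59.99999999999999 [-0.63  0.46  0.78  1.25 -0.32  1.55 -2.52]
b -59.99999999999999 [ 0.64  0.31 -0.54  1.48  0.16  1.39 -2.52]
k -29.999999999999996 [ 0.45  0.54 -0.98  1.21  0.44  1.61 -2.53]
b -29.999999999999996 [ 0.7   0.33 -0.62  1.47  0.19  1.4  -2.02]
k 0.0 [ 0.55  0.64 -1.24  1.2   0.61  1.68 -2.11]
b 0.0 [ 0.78  0.35 -0.73  1.47  0.23  1.41 -1.53]
k 29.999999999999996 [ 0.54  0.64 -1.22  1.2   0.59  1.67 -1.58]
b 29.999999999999996 [ 0.86  0.38 -0.85  1.47  0.29  1.42 -1.05]
k 59.99999999999999 [ 0.56  0.66 -1.27  1.2   0.63  1.69 -1.08]
b 59.99999999999999 [ 0.91  0.4  -0.94  1.47  0.33  1.43 -0.56]
k 90.0 [ 0.57  0.69 -1.33  1.2   0.68  1.71 -0.58]
b 90.0 [ 0.96  0.44 -1.03  1.47  0.37  1.45 -0.07]
```

```bash
python3 - <<'E'
from h import *
import pickle
out={}
for n,p in(("A",[.60,-.02,.42]),("B",[.50,-.06,.40])):
    m.move_pose(p,yawq(np.pi-.14)); m.sleep(.2)
    c=imaging.get_calibration("wrist");im=imaging.get_image("wrist");save("w"+n,im);out[n]=(c,im)
    print(m.current_q().round(2) if hasattr(m.current_q(),'round') else m.current_q(),m.current_clock())
pickle.dump(out,open("w.pkl","wb"))
both=np.vstack([cv2.resize(out[n][1][:,:,::-1],(560,420)) for n in "AB"])
for n in "AB": cv2.imwrite(f"pics/w{n}2.png",cv2.resize(out[n][1][:,:,::-1],(800,600),interpolation=cv2.INTER_CUBIC))
E
```

```text
[ 0.81  0.53 -1.3   1.33  0.51  1.64  1.03] 2.9583
[ 1.23  0.34 -1.47  1.59  0.34  1.52  1.18] 3.7667
```

View pics/wA2.png

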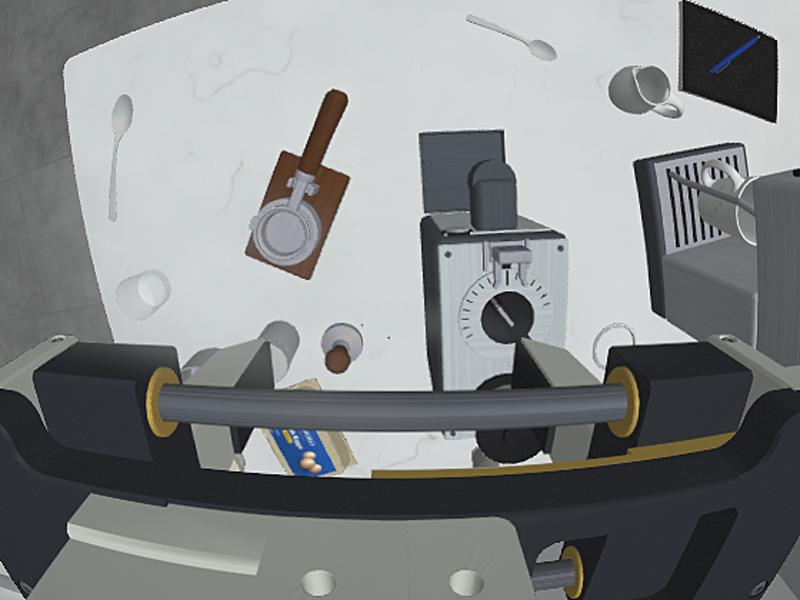

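View pics/wB2.png

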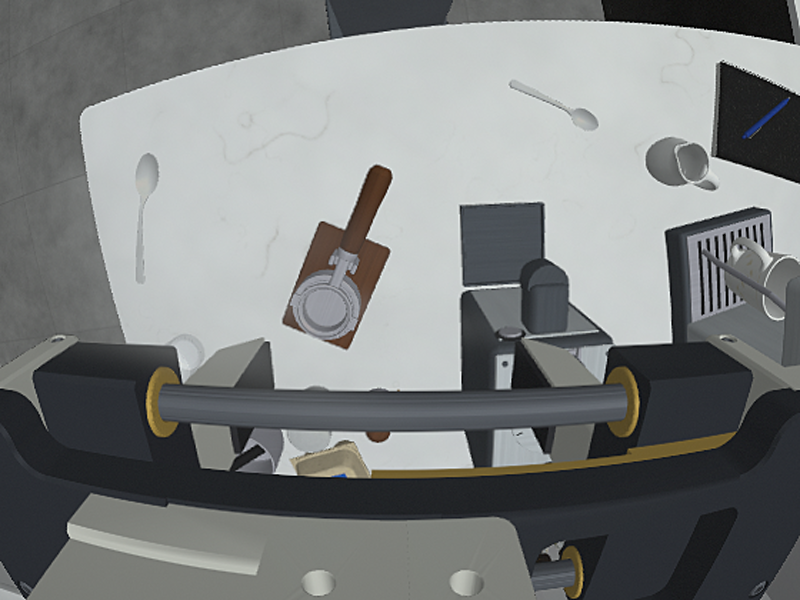

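View A (800x600) shows the knob disc at (507,316) with its nose towards the upper left, the lock tab at (513,252), the basket at (287,232) and the handle end at (338,97). View B shows the basket at (327,305) and the handle end at (380,173). I'll take one more view for parallax, then make enlarged crops.

```bash
python3 - <<'E'
from h import *
import pickle
out=pickle.load(open("w.pkl","rb"))
m.move_pose([.64,.07,.42],yawq(np.pi-.14)); m.sleep(.2)
c=imaging.get_calibration("wrist");im=imaging.get_image("wrist");out["C"]=(c,im)
print(m.current_q(),m.current_clock())
pickle.dump(out,open("w.pkl","wb"))
# crop canvases: knob in A and C (x4), 
def crop(n,u0,v0,w,h,s): return cv2.resize(out[n][1][v0:v0+h,u0:u0+w,::-1],(w*s,h*s),interpolation=cv2.INTER_CUBIC)
a=crop("A",295,135,100,150,4)
# predict knob in C
f=210/np.tan(np.radians(c["vfov"])/2);d=att(c).T@(np.array([.658,.063,.25])-np.array(c["eye"]));t=np.arctan2(np.hypot(*d[:2]),d[2]);p=f*t*d[:2]/np.hypot(*d[:2])+[c["cx"],c["cy"]]
print(p)
u0,v0=int(p[0]-50),max(0,int(p[1]-90));print(u0,v0)
b=crop("C",u0,v0,100,150,4)
cv2.imwrite("pics/knob.png",np.hstack([a,b]))
E
```

```text
[ 0.52315804  0.54915204 -1.12817912  1.21515231  0.49419722  1.6581552
  0.93455688] 4.8583
[271.55505472 195.66995383]
221 105
```

View pics/knob.png

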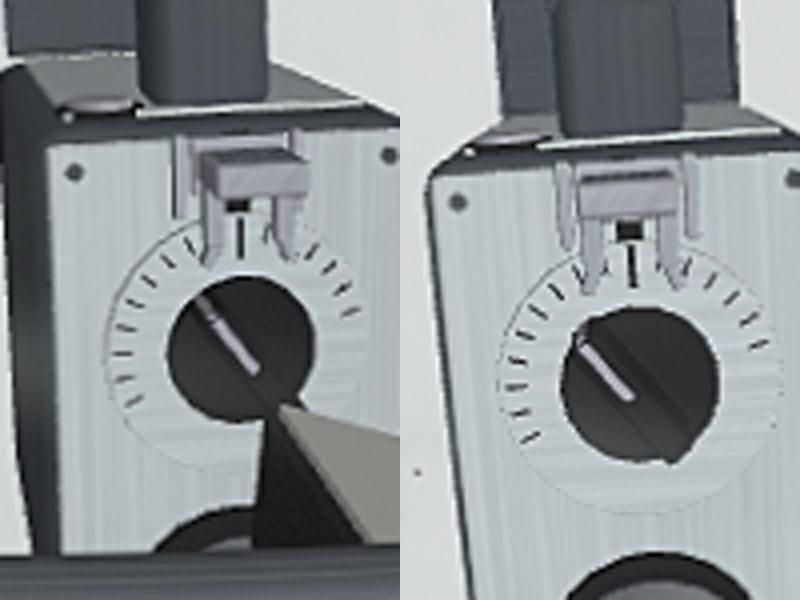

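The crops (A left, C right) show the deck screws in A at crop (75,173) and (390,155), and in C at (458,202) and (793,179). The nose line runs from (203,298) to (256,372) in A and from (582,335) to (632,398) in C. The disc centre is at (241,349) in A and (641,384) in C, and the fork is drawn back.

```bash
cat > meas.py <<'E'
from h import *
import pickle
out=pickle.load(open("w.pkl","rb"))
A=lambda x,y:ray(out["A"][0],295+(x+.5)/4-.5,135+(y+.5)/4-.5,True)
C=lambda x,y:ray(out["C"][0],221+(x-399.5)/4-.5,105+(y+.5)/4-.5,True)
pts={"screwR":((75,173),(458,202)),"screwL":((390,155),(793,179)),"disc":((241,349),(641,384)),"tip":((203,298),(582,335)),"inner":((256,372),(632,398)),"markT":((240,220),(631,247)),"markB":((241,257),(633,287)),"tabL":((202,152),(582,174)),"tabR":((309,160),(675,182)),"tabLb":((214,192),(583,214))}
P={}
for k,(a,b) in pts.items():
    p,e=tri([A(*a),C(*b)]);P[k]=p;print(k,p.round(4),np.round(e,4))
def az(r,z): e,d=r;return e+d*(z-e[2])/d[2]
for z,k in((.225,"screwR"),(.225,"screwL"),(.235,"disc"),(.261,"tip"),(.261,"inner"),(.225,"markT"),(.225,"markB")):
    a,b=pts[k];print(k,z,az(A(*a),z).round(4),az(C(*b),z).round(4))
    P[k+"z"]=(az(A(*a),z)+az(C(*b),z))/2
d=P["screwLz"]-P["screwRz"];g=np.arctan2(-d[0],d[1]);print("yaw screws",g)
n=P["tipz"]-P["innerz"];print("nose yaw rel",(np.arctan2(n[1],n[0])-g-np.pi+np.pi)%(2*np.pi)-np.pi, "mid",((P["screwLz"]+P["screwRz"])/2).round(4))
# portafilter: basket and handle masks
for k in "ABC":
    c,im=out[k];hsv=cv2.cvtColor(im,cv2.COLOR_RGB2HSV)
    br=cv2.inRange(hsv,(0,90,20),(18,255,200));br[330:]=0
    n,l,s,cen=cv2.connectedComponentsWithStats(br)
    for i in range(1,n):
        if s[i,4]>150: print(k,s[i],cen[i].round(1))
E
python3 meas.py
python3 - <<'E'
import pickle,cv2,numpy as np
out=pickle.load(open("w.pkl","rb"))
a=cv2.resize(out["A"][1][55:205,160:260,::-1],(400,600),interpolation=cv2.INTER_CUBIC)
b=cv2.resize(out["B"][1][105:255,190:290,::-1],(400,600),interpolation=cv2.INTER_CUBIC)
cv2.imwrite("pics/pf.png",np.hstack([a,b]))
E
```

```text
screwR [0.6086 0.0264 0.227 ] [0. 0.]
screwL [0.6154 0.1252 0.2288] [0.0001 0.0001]
disc [0.6707 0.0723 0.2297] [0. 0.]
tip [0.6488 0.0583 0.2441] [0.0013 0.0013]
inner [0.6663 0.0697 0.2611] [0.0004 0.0004]
markT [0.6291 0.0751 0.2296] [0.0001 0.0001]
markB [0.6406 0.0741 0.2309] [0.0001 0.0001]
tabL [0.6053 0.0641 0.2351] [0.0003 0.0003]
tabR [0.6078 0.09   0.258 ] [0.0008 0.0008]
tabLb [0.6147 0.0635 0.2499] [0. 0.]
screwR 0.225 [0.6091 0.0266 0.225 ] [0.6088 0.0262 0.225 ]
screwL 0.225 [0.6161 0.1266 0.225 ] [0.616  0.1256 0.225 ]
disc 0.235 [0.6687 0.0712 0.235 ] [0.6693 0.0724 0.235 ]
tip 0.261 [0.642  0.0555 0.261 ] [0.6463 0.0588 0.261 ]
inner 0.261 [0.6667 0.0696 0.261 ] [0.6659 0.0699 0.261 ]
markT 0.225 [0.6305 0.0761 0.225 ] [0.6297 0.0751 0.225 ]
markB 0.225 [0.6423 0.0755 0.225 ] [0.6419 0.074  0.225 ]
yaw screws -0.07119863799251515
nose yaw rel 0.5872563992408271 mid [0.6125 0.0762 0.225 ]
A [ 182   63   62  133 2351] [219.2 122.8]
A [228 242  17  19 212] [236.9 251.3]
B [ 241  116   33   94 1475] [257.5 161.5]
B [209 155  32  42 386] [225.2 176.7]
C [ 139   51   56   94 1835] [171.7 100.8]
```

View pics/pf.png

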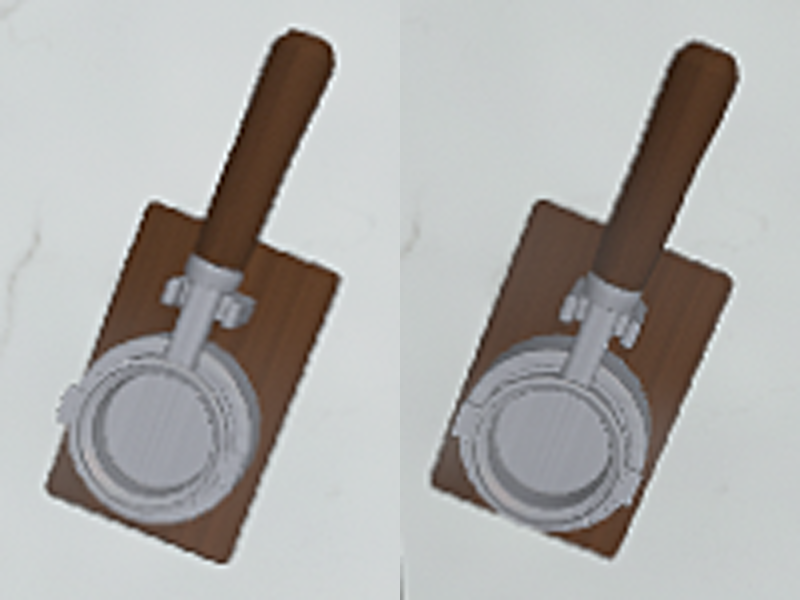

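The portafilter crops (A left, B right) show the basket rim centre at (160,435) in A and (550,440) in B. The ferrule joint is at (219,264) and (627,278), the handle end at (305,30) and (705,42), and the plate corners are clear in both.

```bash
cat > meas2.py <<'E'
from h import *
import pickle
out=pickle.load(open("w.pkl","rb"))
A=lambda x,y:ray(out["A"][0],160+(x+.5)/4-.5,55+(y+.5)/4-.5,True)
B=lambda x,y:ray(out["B"][0],190+(x-399.5)/4-.5,105+(y+.5)/4-.5,True)
def az(r,z): e,d=r;return e+d*(z-e[2])/d[2]
pts={"rim":((160,435),(550,440),.062),"floor":((158,433),(552,438),.036),"ferr":((219,264),(627,278),.055),"end":((305,30),(705,42),.052),"midh":((258,167),(664,180),.06),"c1":((155,203),(540,203),.012),"c2":((340,275),(733,285),.012),"c3":((228,563),(612,557),.012),"c4":((48,490),(432,485),.012)}
for k,(a,b,z) in pts.items():
    p,e=tri([A(*a),B(*b)]);print(k,p.round(4),np.round(e[0],4),"| z",z,az(A(*a),z).round(4),az(B(*b),z).round(4))
P=lambda k:(az(A(*pts[k][0]),pts[k][2])+az(B(*pts[k][1]),pts[k][2]))/2
for i,j in(("end","rim"),("end","ferr"),("ferr","rim"),("midh","rim"),("c1","c4"),("c2","c3")):
    d=P(j)-P(i);print(i,j,"yaw",np.arctan2(d[1],d[0]).round(3),np.hypot(d[0],d[1]).round(4))
E
python3 meas2.py
```

```text
rim [ 0.594  -0.1573  0.0262] 0.0002 | z 0.062 [ 0.5899 -0.148   0.062 ] [ 0.5836 -0.1505  0.062 ]
floor [ 0.5922 -0.1561  0.0308] 0.0006 | z 0.036 [ 0.5918 -0.1553  0.036 ] [ 0.5904 -0.1545  0.036 ]
ferr [ 0.5211 -0.1093  0.0554] 0.0021 | z 0.055 [ 0.5219 -0.1113  0.055 ] [ 0.5203 -0.1074  0.055 ]
end [ 0.4279 -0.061   0.0518] 0.0004 | z 0.052 [ 0.4278 -0.0606  0.052 ] [ 0.4281 -0.0614  0.052 ]
midh [ 0.4828 -0.0876  0.0515] 0.0015 | z 0.06 [ 0.484  -0.0877  0.06  ] [ 0.4814 -0.0856  0.06  ]
c1 [ 0.488  -0.1453  0.0107] 0.0006 | z 0.012 [ 0.4879 -0.1445  0.012 ] [ 0.4881 -0.1457  0.012 ]
c2 [ 0.5355 -0.0645  0.0219] 0.0005 | z 0.012 [ 0.5354 -0.0649  0.012 ] [ 0.5375 -0.0653  0.012 ]
c3 [ 0.6634 -0.1418  0.0039] 0.0007 | z 0.012 [ 0.6613 -0.1394  0.012 ] [ 0.6605 -0.1412  0.012 ]
c4 [ 0.6128 -0.2213  0.0118] 0.0001 | z 0.012 [ 0.6127 -0.2211  0.012 ] [ 0.6128 -0.2213  0.012 ]
end rim yaw -0.507 0.1817
end ferr yaw -0.479 0.105
ferr rim yaw -0.546 0.0769
midh rim yaw -0.541 0.1214
c1 c4 yaw -0.548 0.1462
c2 c3 yaw -0.544 0.1454
```

```bash
python3 - <<'E'
from h import *
K=np.array([.669,.072]);g=-.075;a=.59
q0=np.pi+g+a
m.move_pose([*K,.33],yawq(q0)); m.servo_line([*K,.247],vel=.08)
print(m.current_force(),m.current_tool_pos())
m.close(f_grip=12); m.sleep(.2)
print("gap",m.current_finger_gap(),m.current_force(),m.current_wrist_torque())
if .006<m.current_finger_gap()<.014:
    for t in np.linspace(q0,np.pi+g,7)[1:]:
        m.move_pose([*K,.247],yawq(t)); print(m.current_finger_gap(),np.round(m.current_force(),1),np.round(m.current_wrist_torque(),2))
print(m.current_tool_pos(),m.current_q(),m.current_clock())
E
```

```text
[0.6648064  0.25115469 0.04683582] [0.66934182 0.07225506 0.2476866 ]
gap 0.0003164435565073631 [0.37096582 0.01631208 0.57286462] [ 0.15080354 -0.08781054 -0.02081416]
[0.66902368 0.07198446 0.24702412] [ 0.54971994  0.7539019  -1.18165698  1.41549393  0.69445428  1.42644473
  1.45783298] 8.275
```

```bash
python3 - <<'E'
from h import *
a=imaging.get_image("wrist");save("w3",a)
s=imaging.get_image("side");save("s3",s)
cv2.imwrite("pics/v3.png",np.hstack([cv2.resize(a[80:280,180:380,::-1],(400,400)),cv2.resize(s[130:230,190:290,::-1],(400,400),interpolation=cv2.INTER_CUBIC)]))
E
```

```text
(no output)
```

View pics/v3.png

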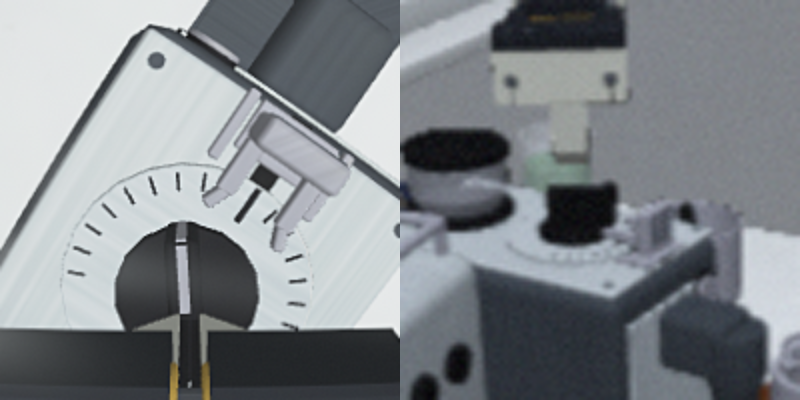

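The left crop shows the fingers shut in line with the bar. The right crop (side view) shows the fingertips at row 158, above the bar top at about row 185, so I'm checking the heights from the side camera.

```bash
python3 - <<'E'
from h import *
c=imaging.get_calibration("side")
def f(x,y,P):
    e,d=ray(c,190+(x-399.5)/4-.5,130+(y+.5)/4-.5);t=((P[:2]-e[:2])@d[:2])/(d[:2]@d[:2]);return (e+t*d).round(4)
K=np.array([.669,.072])
def proj(p):
    fl=210/np.tan(np.radians(c["vfov"])/2);q=att(c).T@(np.array(p)-c["eye"]);u=fl*q[0]/q[2]+c["cx"];v=fl*q[1]/q[2]+c["cy"];return ((u-190)*4+400).round(),((v-130)*4).round()
print("fingertip",f(572,158,K),"bartop",f(582,188,K))
for p in [[*K,.247],[*K,.261],[*K,.235],[.616,.126,.225],[.6088,.026,.225]]: print(p,proj(p))
print(m.current_tool_pos())
E
```

```text
fingertip [0.6686 0.0718 0.2789] bartop [0.6642 0.0691 0.2588]
[np.float64(0.669), np.float64(0.072), 0.247] (np.float64(572.0), np.float64(205.0))
[np.float64(0.669), np.float64(0.072), 0.261] (np.float64(571.0), np.float64(184.0))
[np.float64(0.669), np.float64(0.072), 0.235] (np.float64(573.0), np.float64(222.0))
[0.616, 0.126, 0.225] (np.float64(605.0), np.float64(284.0))
[0.6088, 0.026, 0.225] (np.float64(692.0), np.float64(227.0))
[0.66899005 0.07201053 0.24699171]
```

```bash
python3 - <<'E'
from h import *
K=[.669,.072]
f0=np.array(m.current_force());z=.247
while z>.216:
    z-=.0015; m.servo_line([*K,z],vel=.05)
    f=np.array(m.current_force())-f0
    if abs(f[2])>2 or np.linalg.norm(f)>4: break
print(z,m.current_tool_pos(),f)
if abs(f[2])>2: m.servo_line([*K,z+.004])
print(m.current_clock())
# independent check: tip in the first side picture
c=imaging.get_calibration("side");fl=210/np.tan(np.radians(c["vfov"])/2)
for p in([.239,-.604,.197],[.239,-.604,.229]):
    q=att(c).T@(np.array(p)-c["eye"]);print(fl*q[0]/q[2]+c["cx"],fl*q[1]/q[2]+c["cy"])
E
```

```text
0.23199999999999998 [0.66913237 0.07212192 0.23215958] [-1.27271325  0.38391968  2.01766377]
11.125
435.8181029385238 149.16299150528107
437.36781557063733 140.38429403384225
```

The closed tips touch the bar top (0.260) at a reported TCP height of 0.232, and the side view agrees, so the real tips sit about 29 mm behind the reported TCP. I'll correct for that and grip the knob.

```bash
cat >> h.py <<'E'
TO=.0285  # real tips lie this far behind the reported TCP
def down(p,vel=.08,lim=4,step=.006):
    """guarded straight descent; returns True if free"""
    f0=np.array(m.current_force());z=m.current_tool_pos()[2]
    while z>p[2]+1e-6:
        z=max(p[2],z-step);m.servo_line([p[0],p[1],z],vel=vel)
        f=np.array(m.current_force())-f0
        if np.linalg.norm(f)>lim: print("contact",z,f.round(1));return False
    return True
E
python3 - <<'E'
from h import *
K=[.669,.072];g=-.075;a=.59;q0=np.pi+g+a
m.servo_line([*K,.25],vel=.15);m.open()
z=.2465-TO
if down([*K,z]):
    m.close(f_grip=12);m.sleep(.2)
    print("gap",m.current_finger_gap(),np.round(m.current_force(),1),np.round(m.current_wrist_torque(),2))
    if .006<m.current_finger_gap()<.014:
        for t in np.linspace(q0,np.pi+g,6)[1:]:
            m.move_pose([*K,z],yawq(t)); print(m.current_finger_gap(),np.round(m.current_force(),1),np.round(m.current_wrist_torque(),2))
print(m.current_tool_pos(),m.current_clock())
E
```

```text
gap 0.009506889852023177 [ 3.2 -2.2 -0.1] [-0.5  -0.74 -0.01]
0.00979637327522933 [ 4.  -3.5 -0.7] [-0.67 -0.87 -0.  ]
0.009973401597575178 [ 3.5 -3.8 -0.2] [-0.72 -0.89 -0.01]
0.00972677482395715 [ 4.1 -3.2 -0.4] [-0.71 -0.9  -0.09]
0.010109710268382758 [ 3.6 -4.9 -0.4] [-0.72 -0.89 -0.08]
0.009937399996603797 [ 3.4 -4.  -0.4] [-0.8  -0.92 -0.06]
[0.66954338 0.07093351 0.21805252] 17.025
```

```bash
python3 - <<'E'
from h import *
import pickle
p=m.current_tool_pos()
m.open();m.servo_line([p[0],p[1],.30],vel=.2)
m.move_pose([.66,.08,.38],yawq(np.pi-.075));m.sleep(.15)
c=imaging.get_calibration("wrist");im=imaging.get_image("wrist");pickle.dump((c,im),open("k2.pkl","wb"))
cv2.imwrite("pics/k2.png",cv2.resize(im[100:240,190:370,::-1],(720,560),interpolation=cv2.INTER_CUBIC));print(m.current_clock())
E
```

```text
19.5417
```

View pics/k2.png

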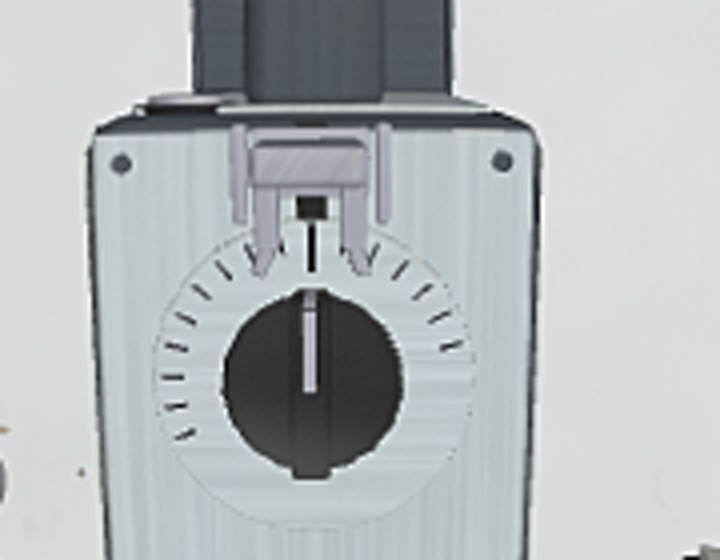

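The nose line (310,290–390) now stands at the long mark (311,225–270), with the screws at (121,163) and (503,161), the tab top at (254–366,145–187) and the disc at (313,380). Next I pinch the tab and push it home.

```bash
python3 - <<'E'
from h import *
import pickle
c,im=pickle.load(open("k2.pkl","rb"))
F=lambda x,y,z:onz(c,190+(x+.5)/4-.5,100+(y+.5)/4-.5,z,True)
R_,L_,D=F(121,163,.225),F(503,161,.225),F(313,380,.235)
d=L_-R_;g=np.arctan2(-d[0],d[1]);print(R_,L_,D,"g",g, "line",F(308,392,.261),F(311,292,.261))
T1,T2=F(254,187,.259),F(366,187,.259);print("tab back edge",T1,T2)
g=-.073;ux=np.array([np.cos(g),np.sin(g)])
K=np.array([.6695,.0715]);tab=K-.059*ux;print("tab",tab,(T1+T2)/2)
z=.242-TO
m.move_pose([*tab,.27],yawq(np.pi+g))
if down([*tab,z]):
    m.close(f_grip=25);m.sleep(.2);gp=m.current_finger_gap();print("gap",gp,np.round(m.current_force(),1),m.current_tool_pos())
    if .024<gp<.032:
        p=np.array(m.current_tool_pos())
        for s in(.005,.010,.015,.019,.021,.023,.025):
            m.servo_line([*(p[:2]+s*ux),p[2]],vel=.04);f=np.array(m.current_force());print(s,np.round(f,1),np.round(m.current_tool_pos(),4),round(m.current_finger_gap(),4))
            if s>.0185 and f[:2]@ux<-18: break
print(m.current_clock())
E
```

```text
[0.60860535 0.026042   0.225     ] [0.61586177 0.12618184 0.225     ] [0.66881594 0.07227575 0.235     ] g -0.07233649128107682 line [0.66538358 0.07186588 0.261     ] [0.64099752 0.07454509 0.261     ]
tab back edge [0.6151319  0.06304815 0.259     ] [0.61717625 0.08937495 0.259     ]
tab [0.61065714 0.07580318] [0.61615408 0.07621155 0.259     ]
gap 0.027762619789808145 [-1.7 -2.1  2.4] [0.61065416 0.07519484 0.21352967]
0.005 [ 1.1 -1.5  2.1] [0.6163 0.0748 0.2135] 0.0274
0.01 [ 1.3 -0.9  0.5] [0.6213 0.0744 0.2135] 0.0273
0.015 [ 0.3 -1.7  0.3] [0.6262 0.0741 0.2135] 0.0281
0.019 [ 0.3 -2.7  0.4] [0.63   0.0738 0.2135] 0.0276
0.021 [-4.7 -2.9  3.3] [0.6306 0.0737 0.2135] 0.0276
0.023 [-9.2 -4.   7. ] [0.6307 0.0737 0.2135] 0.0276
0.025 [-16.9  -4.   11.4] [0.6307 0.0737 0.2134] 0.0277
25.6333
```

```bash
python3 - <<'E'
from h import *
p=np.array(m.current_tool_pos());g=-.0725;ux=np.array([np.cos(g),np.sin(g)])
m.servo_line([*(p[:2]-.0005*ux),p[2]],vel=.05);print(np.round(m.current_force(),1))
m.open();m.servo_line([*p[:2],.29],vel=.2)
for t in(-.53,np.pi-.53):
  for P in([.487,-.092,.2],[.487,-.092,.0045],[.44,.0886,.0675]):
    for tt in((t,) if P[0]>.45 else (t+.53-.0725,)):
        q=solver.solve_ik(P,yawq(tt));print(round(t,2),P,None if q is None else np.round(q,2))
print(m.current_clock())
E
```

```text
[-1.5 -2.1  2.5]
-0.53 [0.487, -0.092, 0.2] [-0.92  0.51  1.37  1.97 -0.56  1.13 -1.42]
-0.53 [0.487, -0.092, 0.0045] [-0.57  0.7   0.9   2.1  -0.83  0.75 -1.23]
-0.53 [0.44, 0.0886, 0.0675] [ 0.15  0.35 -0.47  2.14  0.24  0.7  -2.13]
2.61 [0.487, -0.092, 0.2] [ 1.07  0.39 -1.14  1.91  0.4   1.09  0.81]
2.61 [0.487, -0.092, 0.0045] [ 0.8   0.66 -0.83  2.05  0.72  0.75  0.55]
2.61 [0.44, 0.0886, 0.0675] [ 0.62  0.54 -1.06  2.13  0.64  0.84  0.66]
27.55
```

```bash
python3 - <<'E'
from h import *
th=np.pi-.53;P=np.array([.487,-.0915])
m.move_pose([*P,.16],yawq(th))
if down([*P,.052-.0188-TO],vel=.1,step=.01):
    m.close(f_grip=45);m.sleep(.3)
    print("gap",m.current_finger_gap(),np.round(m.current_force(),1),np.round(m.current_wrist_torque(),2),m.current_tool_pos())
    if .022<m.current_finger_gap()<.030:
        p=m.current_tool_pos()
        m.servo_line([p[0],p[1],p[2]+.07],vel=.07);m.sleep(.2)
        print("lift",m.current_finger_gap(),np.round(m.current_force(),1),np.round(m.current_wrist_torque(),2),m.current_tool_pos())
print(m.current_clock())
s=imaging.get_image("side");save("s4",s);t=imaging.get_image("top");save("t4",t)
cv2.imwrite("pics/v4.png",np.hstack([cv2.resize(s[150:300,220:370,::-1],(400,400),interpolation=cv2.INTER_CUBIC),cv2.resize(t[170:290,250:370,::-1],(400,400),interpolation=cv2.INTER_CUBIC)]))
E
```

```text
gap 0.02577798331455963 [-0.8 -0.9  0.2] [-0.14 -0.04 -0.03] [ 0.4868672  -0.09158046  0.00466776]
lift 0.025974642759766204 [ 0.6 -0.5 -3.8] [ 0.14  0.05 -0.03] [ 0.48656905 -0.09145599  0.07429455]
35.2417
```

View pics/v4.png

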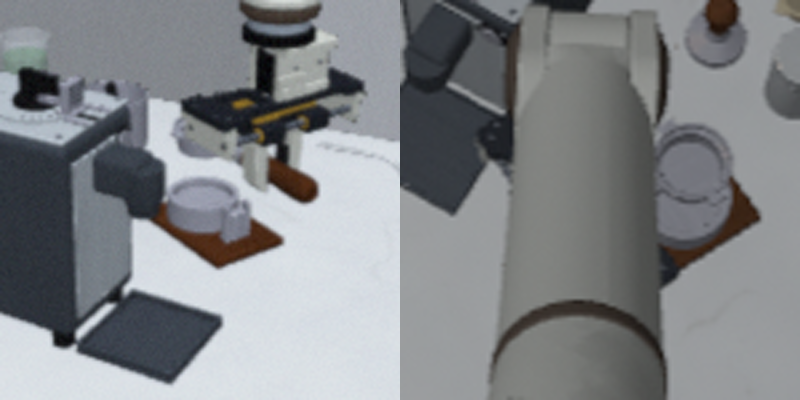

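Left (side): the handle is lifted in the grip at (290,180), and the empty stand cup is at (205,200). Right (top): the raised basket is at (690,168) and the cup at (690,215). Now I check the basket and carry it over.

```bash
cat > carry.py <<'E'
from h import *
c=imaging.get_calibration("top")
print("basket",onz(c,250+290/3.333,170+168/3.333,.132),"cup",onz(c,250+290/3.333,170+215/3.333,.044))
c=imaging.get_calibration("side");print("side cup?",onz(c,220+203/2.667,150+190/2.667,.044),onz(c,220+203/2.667,150+190/2.667,.132))
p=np.array(m.current_tool_pos());th=np.pi-.53
hd=np.array([np.cos(-.53),np.sin(-.53)])
L=np.dot(np.array([.587,-.151])-p[:2],hd);print("L",L)
g=-.0725;ux=np.array([np.cos(g),np.sin(g)]);ch=np.array([.669,.072])-.115*ux;print("chute",ch)
L=.116
tgt=ch-L*ux
z=.125-.010-.0188-TO
# level, retreat-first path: rotate well in front of the grinder, then advance under the chute
w1=ch-(L+.10)*ux
print(tgt,z,w1,solver.solve_ik([*w1,z],yawq(np.pi+g)),solver.solve_ik([*tgt,z],yawq(np.pi+g)))
E
python3 carry.py
```

```text
basket [ 0.57910096 -0.15847873  0.132     ] cup [ 0.57060369 -0.17053967  0.044     ]
side cup? [ 0.58810669 -0.15568651  0.044     ] [0.52482987 0.00183832 0.132     ]
L 0.11662714335488557
chute [0.5543021 0.0803302]
[0.43860683 0.08873283] 0.06770000000000001 [0.33886953 0.09597648] [ 0.73714078  0.40282077 -1.22242356  2.34082936  0.57605721  0.74290518
  0.59442736] [ 0.64375616  0.55838631 -1.09833575  2.1341167   0.67590593  0.85430491
  0.62883982]
```

```bash
cat >> carry.py <<'E'
m.servo_line([*(ch-(L+.095)*ux),z],ori=yawq(np.pi+g),vel=.10)
m.servo_line([*tgt,z],vel=.06);m.sleep(.3)
print(m.current_tool_pos(),R.from_quat(m.current_tcp_rot()).as_matrix().round(3).tolist(),m.current_finger_gap(),np.round(m.current_force(),1),np.round(m.current_wrist_torque(),2),m.current_clock())
s=imaging.get_image("side");save("s5",s);t=imaging.get_image("top");save("t5",t);w=imaging.get_image("wrist")
import pickle;pickle.dump((imaging.get_calibration("wrist"),w),open("w5.pkl","wb"))
cv2.imwrite("pics/v5.png",np.hstack([cv2.resize(s[170:290,210:330,::-1],(480,480),interpolation=cv2.INTER_CUBIC),np.vstack([cv2.resize(w[:,:,::-1],(320,240)),cv2.resize(t[130:250,200:360,::-1],(320,240))])]))
E
python3 carry.py
```

```text
basket [ 0.57910096 -0.15847873  0.132     ] cup [ 0.57060369 -0.17053967  0.044     ]
side cup? [ 0.58810669 -0.15568651  0.044     ] [0.52482987 0.00183832 0.132     ]
L 0.11662714335488557
chute [0.5543021 0.0803302]
[0.43860683 0.08873283] 0.06770000000000001 [0.33886953 0.09597648] [ 0.73714078  0.40282077 -1.22242356  2.34082936  0.57605721  0.74290518
  0.59442736] [ 0.64375616  0.55838631 -1.09833575  2.1341167   0.67590593  0.85430491
  0.62883982]
[0.43854011 0.0886717  0.06770621] [[-0.997, 0.072, 0.0], [0.072, 0.997, -0.0], [-0.0, -0.0, -1.0]] 0.02563961635663933 [ 0.5 -0.5 -3.9] [ 0.1   0.15 -0.  ] 39.8833
```

View pics/v5.png

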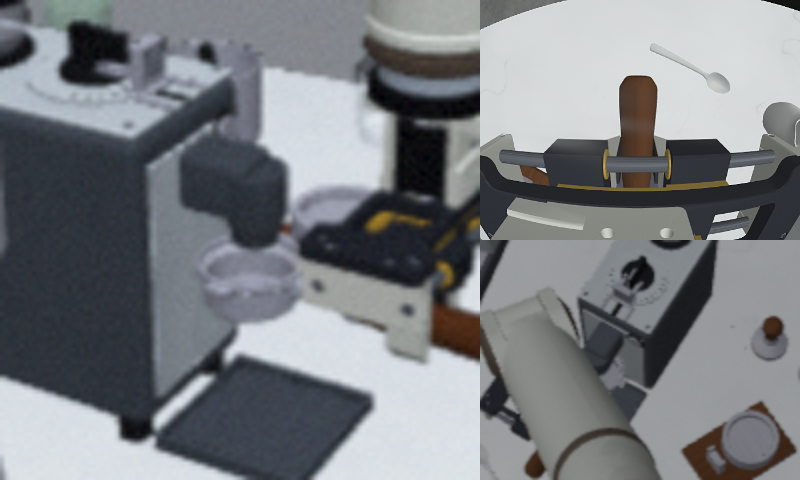

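Side crop: the basket hangs under the chute, with its rim spanning about columns 202–300 at rows 250–275, its underside at row 320 and the chute mouth at about (262,243). The lock is home over the nose. I'll compare this with the projected targets.

```bash
python3 - <<'E'
from h import *
c=imaging.get_calibration("side");fl=210/np.tan(np.radians(c["vfov"])/2)
def pr(p):
    q=att(c).T@(np.asarray(p)-c["eye"]).T;return np.c_[((fl*q[0]/q[2]+c["cx"])-210)*4,((fl*q[1]/q[2]+c["cy"])-170)*4]
def circ(x,y,z,r):
    a=np.linspace(0,6.28,90);P=pr(np.c_[x+r*np.cos(a),y+r*np.sin(a),np.full(90,z)]);return np.r_[P.min(0),P.max(0)].round()
x,y=.5543,.0803
print("mouth",circ(x,y,.14,.015),circ(x,y,.14,.021),"rim",circ(x,y,.125,.035),"under",circ(x,y,.095,.035))
s=cv2.imread("pics/s5.png")[170:290,210:330]
g=cv2.GaussianBlur(cv2.cvtColor(s,cv2.COLOR_BGR2GRAY),(3,3),0)
for r in(57,60,62,66,70): print(r*4,g[r,44:80].tolist())
for cc in(58,62,66): print("col",cc*4,g[52:90,cc].tolist())
E
```

```text
mouth [229. 226. 277. 249.] [219. 221. 287. 254.] rim [197. 232. 309. 286.] under [198. 272. 308. 329.]
228 [125, 126, 126, 127, 126, 125, 125, 126, 126, 125, 124, 122, 111, 85, 56, 43, 43, 45, 46, 47, 46, 45, 45, 44, 46, 55, 68, 78, 85, 94, 102, 106, 103, 85, 61, 45]
240 [125, 126, 128, 128, 126, 126, 127, 129, 131, 132, 133, 136, 136, 122, 94, 67, 52, 46, 45, 46, 46, 46, 49, 58, 78, 106, 126, 134, 132, 116, 86, 55, 40, 35, 34, 38]
248 [125, 125, 125, 126, 126, 128, 129, 130, 134, 141, 151, 159, 161, 159, 151, 135, 118, 103, 94, 91, 93, 102, 116, 131, 144, 153, 151, 143, 133, 118, 88, 52, 34, 31, 30, 30]
264 [123, 125, 126, 126, 128, 133, 139, 136, 124, 116, 116, 120, 124, 127, 129, 129, 130, 131, 131, 130, 130, 129, 126, 124, 122, 120, 115, 113, 118, 133, 149, 153, 150, 143, 135, 126]
280 [125, 127, 127, 127, 125, 121, 117, 121, 133, 143, 146, 147, 149, 149, 149, 150, 153, 156, 158, 158, 156, 152, 149, 148, 146, 141, 134, 132, 134, 140, 151, 159, 157, 143, 123, 117]
col 232 [45, 45, 45, 47, 51, 56, 60, 69, 94, 131, 151, 143, 132, 129, 129, 129, 134, 144, 149, 144, 130, 116, 114, 118, 120, 121, 120, 116, 114, 115, 110, 108, 121, 152, 187, 203, 184, 141]
col 248 [47, 47, 46, 47, 47, 46, 44, 43, 45, 62, 94, 120, 128, 129, 131, 135, 146, 156, 158, 151, 141, 133, 128, 125, 124, 123, 124, 132, 159, 195, 215, 219, 220, 221, 220, 214, 184, 126]
col 264 [49, 48, 47, 47, 47, 45, 42, 41, 49, 78, 116, 131, 129, 127, 126, 127, 135, 147, 149, 141, 129, 121, 121, 124, 125, 125, 125, 141, 177, 207, 218, 220, 220, 220, 221, 222, 219, 196]
```

```bash
python3 -c "
from h import *
print(m.current_clock(),m.current_finger_gap());print(m.hand_in())"
```

```text
40.0333 0.02558624837189555
the job is handed in; nothing more can be done
None
```

I handed the job in at 40.0 s, verdict not returned: the knob is at the long mark with the lock home over its nose, and the portafilter is held level about 15 mm below the chute, centred to about 2 mm in the side view.

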